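# Seat the whetstone on its cradle's presence switch

### The job

Put the whetstone, stone side up, into the low wooden honing cradle: lying flat between the wooden guides, its end close to the steel end stop so that it holds the hinged switch lever down. Lower it in rather than dropping it, and let go.

Things in the scene. Friction and masses are not known exactly. Their poses are not given: they have to be found in the camera images.
- whetstone: Loose sharpening stone: grey stone 42 mm wide, 140 long, 14 high, on a brown wooden block 58 wide (x), 165 long (y), 16 high; 30 high in all, 0.25 to 0.42 kg. Origin: centre of the underside; z up, y lengthwise (either end may go to the stop). Grip across the width, by stone or block. A plain round wooden handle (33 thick, as long) also lies loose near the stone: not wanted.
- cradle: Wooden cradle, fixed, 104 mm wide (x), y -151 to +85, floor 14 above the table. Origin: centre line, table height; z up. Steel stop 16 high across the -y end (inner face y = -115), grey terminal box behind it, top at 37; +y end open. Four wooden guides 13 high at the sides (inner faces x = +-40.5; y -104 to -60 and 31 to 75); middle open for fingers. The lever rises from a floor slot at the stop.
- seat (a point): Point on the cradle's floor, 14 mm above the table, where the centre of the whetstone's underside belongs: on the centre line, with the block's end then 10 mm from the end stop. Axes as the cradle's (y lengthwise, -y toward the stop).
- switch_lever (a joint): Presence switch lever of the cradle: steel leaf 14 mm wide, 50 long, with a small brass roller at its tip, hinged 55 mm before the end stop and rising toward the stop; the free tip stands about 20 mm above the floor. 0 = raised (sprung), 0.42 rad = fully down in its slot. Light spring, about 0.35 N at the tip: the stone's own weight holds it down.

How it is judged:
At the end, for the whole second after the job is handed in: The whetstone lies flat (within 3 degrees), stone up and at rest on the cradle's floor between the guides, along the cradle within 11 degrees, its end no more than 30 mm from the end stop, centred within 15 mm, and the switch lever is held down (beyond 0.30 of 0.42 rad) (value of joint switch_lever above 0.3 rad and x of whetstone in the frame of seat between -0.015 and 0.015 m and y of whetstone in the frame of seat between -0.014 and 0.02 m and z of whetstone in the frame of seat between -0.003 and 0.004 m and angle between whetstone's own z axis and vertical below 0.06 rad and angle between the y axis of whetstone and the y axis of cradle, either way round below 0.2 rad and linear speed of whetstone below 0.02 m/s); the robot touches nothing.
It fails at once if the whetstone is dropped or slammed into the cradle (faster than 0.7 m/s within 60 mm of its seat) (distance between whetstone and seat below 0.06 m and linear speed of whetstone above 0.7 m/s).
It also fails if it takes over 32 s, if anything falls off the work surface, if the arm or the gripper's body presses on something with over 40 N, if the wrist force passes 120 N, or if a joint passes its speed limit or range.

### The arm

A 6-joint arm with a two-finger parallel gripper is mounted at the origin on a cart in front of the work surface, level with it; the furniture and walls round the work are solid. World frame = base frame: x ahead of the robot, y to its left, z up, the work surface at z = 0. Lengths are in m, angles in rad, forces in N, time in s.
With the tool pointing down it reaches from about 0.3 to 1 m from the base axis. Payload 5.1 kg.
Tool frame: the origin (TCP) lies midway between the tips of the shut fingers; the grasp point (between the pads) lies 19 mm behind it (bot.tcp_to_grasp is the distance from the TCP to the grasp point, in m); z points along the fingers, y is the line along which they close (so a half turn about z gives the same grasp; the last joint's range is limited). The gripper opens to 95 mm and grips with 3 to 60 N. Pads are 20 mm wide; open, the fingers measure 119 mm over their backs; the gripper's body (75 mm by 180 mm) begins 59 mm behind the grasp point.
Start: joints at [1.081, 0.124, 1.65, -0, 1.367, -0.083], TCP at [0.257, 0.597, 0.215] pointing down, gripper open.
Joint ranges: [-2.61, 2.61], [-1.02, 2.33], [0.03, 2.71], [-1.35, 4.49], [0.32, 2.68], [-2.91, 2.91]. Speed limits (rad/s): [2.57, 2.57, 3.14, 3.14, 3.14, 3.14].

### API

Orientations are given as a rotation vector (axis times angle).
In Python, from bench import bot, optics gives the robot as it stands. The module is installed in compiled form; this text tells all that it offers.
- The arm moves only by the tool carry_out, never from a script. Its argument "increments" is a list that holds one entry, the list of rows, each a list of 4 numbers: the shift along the world's x, y, z normalised to -1 to 1, where 1 is 0.15 m, then the turn about the world's z normalised to -1 to 1, where 1 is 45 degrees. In form: [[[x, y, z, twist], ...]]. A call has 1 to 8 rows; each row shifts and turns the commanded pose from where the row before left it; what a row does not reach is not made up. A row lasts 1/8 s, in which the tool goes at most 62.5 mm and 10.7 degrees, less where a joint would pass 70% of its speed; a pose out of reach is approached as far as the arm can. A call with a number of a shift or a turn outside -1 to 1 is refused whole. A call with a gripper value outside its range is refused whole. "jaw" is the opening, from 0 (shut) to 1 (fully open), set as the call begins (left out, the last holds). The fingers move at their own pace and stop on an object; "force" is the grip in N (left out, the last holds). Time passes only in rows, so rows that do not move let the fingers close. It gives the time, the measured TCP pose, the force, the opening and the grip force at its end, in the units of the state.
- bot.state(): the state, without advancing time (a new reading comes with each control period).
- optics.grab_frame(name): name is "side" or "top" or "wrist"; returns a dict with "pixels" (400x640x3 uint8, red, green, blue), "z_map" (400x640 float32, m along the optical axis (not along the pixel's ray), 0 where there is no reading), "vfov" (degrees; the focal length in pixels is half the picture's height over the tangent of half this angle, whatever the lens; pixels are square), "cx", "cy" (the principal point, pixels), "k1" (the pictures are not rectified: a ray, as slopes to the right and down, at radius r is drawn at 1 + k1 r^2 times it, then the intrinsics apply), "xyz" and "attitude" of the camera in the world; the wrist camera has in their place "T_tool_cam" (4x4, takes a point from camera to tool coordinates, whose origin is the TCP and whose axes are the flange's). Camera axes: x right, y up, looking along -z (the intrinsics and any distortion apply to the point x, -y, -z); pixel columns grow to the right and rows downward; lengths in m; the calibration is good to about 2 mm. A picture is of the moment at which its call begins: read the wrist's pose just before it.
- bot.hand_in(): hands the job in; it is judged then, once.
Trained networks look in the newest picture that a camera, given by its name, has taken for a name from the list of things; names that differ only in an ending like _2 or _b are one class to them, and where a whole thing is asked for, a point or a joint stands for the part that bears it (a point fixed in the world has none). Each returns a list of dicts, best first, with "confidence" (0 to 1); they miss things now and then, are a little off and sometimes report something else, mostly with a low value. They report only what shows in the picture. A call takes as long as a camera call.
- optics.outline_of(query, camera): "region" (400x640 bool, what is visible of it) and "location" ([column, row] in pixels, amid what is visible of it).
The state is a dict: "time_s": time; "q": joint angles; "qd": joint speeds; "joint_torque": joint torques, N m; "ee_pos": TCP position; "orientation": TCP orientation; "ft_force": force on the tool from outside, world axes, zero at the start; "torque": the same for the moment, N m; "grip_width": finger opening in m; "gripper_force": force on a finger pad.
Only numpy, scipy, OpenCV 4.12 (cv2) and the standard library are available. Lean on these libraries where they do the work, as an engineer would, in place of code of your own. Each camera call takes 0.05 s, during which the arm holds its last target. There are 200 camera calls.

## Working session

There is one attempt and no reset: what is moved stays moved. The work goes in short steps, Python scripts to look and compute and a tool call to move; the robot and the scene stay as the last step left them, time stands still between calls to the robot, and variables do not carry over. Pictures are saved under pics/ and viewed, at most 10 in all, crops included, and the job is handed in when it is done.

Besides the shell and the picture viewer there is one more tool, called by a JSON object that holds its "method" and its "body". carry_out: Moves the arm, as the interface text tells. Scaled input: -1 to 1 covers 0.15 m each way for a shift and 45 degrees each way for a turn. Its arguments: {"type":"object","properties":{"increments":{"type":"array"},"jaw":{"type":"number"},"force":{"type":"number"}},"required":["increments"]}

```bash
mkdir -p pics
cat > h.py <<'E'
import numpy as np, cv2
from scipy.spatial.transform import Rotation as R
from bench import bot, optics
def cam(f, st=None):
    if 'T_tool_cam' in f:
        T=np.eye(4);T[:3,:3]=R.from_rotvec(st['orientation']).as_matrix();T[:3,3]=st['ee_pos'];return T@f['T_tool_cam']
    T=np.eye(4);a=np.array(f['attitude'],float)
    T[:3,:3]=a if a.shape==(3,3) else R.from_rotvec(a).as_matrix()
    T[:3,3]=f['xyz'];return T
def grab(n):
    st=bot.state();f=optics.grab_frame(n);return f,cam(f,st)
def cloud(f,T):
    h,w=f['z_map'].shape;F=h/2/np.tan(np.radians(f['vfov'])/2)
    K=np.array([[F,0,f['cx']],[0,F,f['cy']],[0,0,1]]);
    u,v=np.meshgrid(np.arange(w),np.arange(h))
    p=cv2.undistortPoints(np.stack([u,v],-1).reshape(-1,1,2).astype(np.float64),K,np.array([f['k1'],0,0,0,0.])).reshape(h,w,2)
    z=f['z_map'];P=np.stack([p[...,0]*z,-p[...,1]*z,-z],-1)
    W=P@T[:3,:3].T+T[:3,3];W[z==0]=np.nan;return W
def save(f,n): cv2.imwrite(f'pics/{n}.png',f['pixels'][...,::-1])
E
cat > a.py <<'E'
from h import *
for n in ['top','side']:
    f,T=grab(n);save(f,n+'1');W=cloud(f,T)
    if n=='top':print(f['xyz'],f['attitude'],f['k1'])
    for q in ['whetstone','cradle','switch_lever']:
        for d in optics.outline_of(q,n)[:2]:
            P=W[d['region']];P=P[~np.isnan(P[:,0])]
            if len(P)<5: continue
            r=cv2.minAreaRect(P[:,:2].astype(np.float32))
            print(n,q,d['confidence'],d['location'],len(P),np.round(np.median(P,0),3),np.round(np.percentile(P,[2,98],axis=0),3).tolist(),r)
print(bot.state())
E
python3 a.py
```

```text
[ 0.32372608 -0.03755933  1.1105918 ] [ 0.14211337 -0.16954418 -1.569136  ] -0.06053900584558315
top whetstone 0.82 [226.1, 161.2] 1955 [0.625 0.155 0.028] [[0.599, 0.077, 0.01], [0.659, 0.237, 0.034]] ((0.6312745213508606, 0.1578386425971985), (0.16756093502044678, 0.06237369403243065), 85.29681396484375)
top cradle 0.84 [416.1, 188.5] 5084 [ 0.569 -0.265  0.015] [[0.495, -0.371, 0.005], [0.643, -0.153, 0.038]] ((0.5737278461456299, -0.26754873991012573), (0.23950155079364777, 0.11429571360349655), 69.03913116455078)
side whetstone 0.79 [262.9, 317.0] 3533 [0.628 0.182 0.027] [[0.601, 0.092, 0.006], [0.66, 0.242, 0.031]] ((0.6297624707221985, 0.15307116508483887), (0.1802297681570053, 0.05896570160984993), 86.36927032470703)
side cradle 0.79 [306.1, 157.9] 3494 [ 0.574 -0.248  0.014] [[0.5, -0.361, 0.001], [0.651, -0.143, 0.036]] ((0.5704416036605835, -0.29293709993362427), (0.2987522780895233, 0.12319542467594147), 69.37109375)
{'time_s': 0.4, 'q': array([ 1.08137264e+00,  1.23896940e-01,  1.65049745e+00,  1.72960876e-05,
        1.36744349e+00, -8.26256220e-02]), 'qd': array([ 0.00034296, -0.0003993 , -0.00221209, -0.00021252, -0.00026509,
       -0.00097695]), 'joint_torque': array([-4.10742396e-04, -4.16924536e+01, -3.59588349e+01,  7.73425237e-02,
        4.47289296e-02, -6.53220445e-05]), 'ee_pos': array([0.25718289, 0.59686289, 0.21447655]), 'orientation': array([-6.34588124e-01, -3.07674590e+00,  3.62042425e-04]), 'ft_force': array([-0.09034638,  0.42055349, -0.36654663]), 'torque': array([-0.0701133 , -0.0186463 ,  0.00141916]), 'gripper_force': 0.0, 'grip_width': 0.09525682381272461}
```

View pics/top1.png

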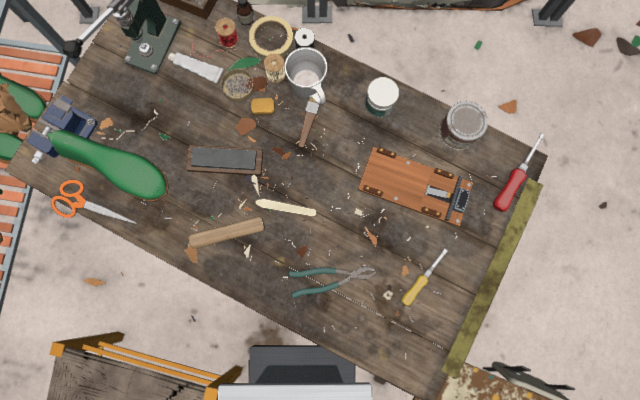

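View pics/side1.png

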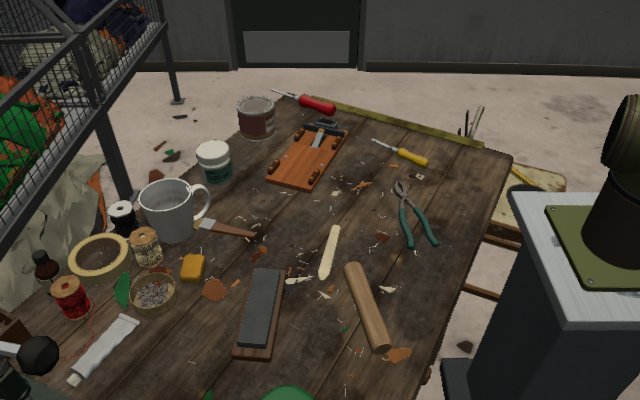

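The top view shows the whetstone at (226,161), stone side up, the handle at (226,233), and the cradle at (416,188) with its stop at the right end (460,198), which is world -y. Moving above the whetstone.

{"method": "carry_out", "body": {"increments": [[[0.207,-0.245,0,-0.131],[0.207,-0.245,0,-0.131],[0.207,-0.245,0,-0.131],[0.207,-0.245,0,-0.131],[0.207,-0.245,0,-0.131],[0.207,-0.245,0,-0.131],[0.207,-0.245,0,-0.131],[0.207,-0.245,0,-0.131]]], "jaw": 1}}

```text
time_s: 1.4
ee_pos: [0.5065, 0.3017, 0.2149]
orientation: [1.817, 2.563, 0.001]
ft_force: [0.6, 0.3, 0.2]
grip_width: 0.0952
gripper_force: 0.0
```

{"method": "carry_out", "body": {"increments": [[[0.207,-0.245,0,-0.131],[0.207,-0.245,0,-0.131],[0.207,-0.245,0,-0.131],[0.207,-0.245,0,-0.131],[0,0,0,0],[0,0,0,0]]]}}

```text
time_s: 2.15
ee_pos: [0.6295, 0.1561, 0.2145]
orientation: [-2.298, -2.141, 0.0]
ft_force: [0.6, 1.1, 0.0]
grip_width: 0.095
gripper_force: 0.0
```

```bash
cat > w.py <<'E'
from h import *
import sys
n=sys.argv[1];f,T=grab('wrist');save(f,n);W=cloud(f,T);st=bot.state()
y=R.from_rotvec(st['orientation']).as_matrix()[:,1]
print(st['time_s'],st['ee_pos'],'tooly deg',np.degrees(np.arctan2(y[1],y[0])),st['ft_force'],st['grip_width'],'cam',T[:3,3])
for q in sys.argv[2:]:
    for d in optics.outline_of(q,'wrist')[:2]:
        P=W[d['region']];P=P[~np.isnan(P[:,0])]
        if len(P)<9: continue
        zt=np.percentile(P[:,2],90)
        r=cv2.minAreaRect(P[:,:2].astype(np.float32))
        S=P[P[:,2]>zt-.006];s=cv2.minAreaRect(S[:,:2].astype(np.float32))
        print(q,d['confidence'],d['location'],'zt',zt,np.round(np.percentile(P,[1,99],axis=0),3).tolist(),'all',r,'top',s)
E
python3 w.py w1 whetstone
```

```text
2.2 [0.62926009 0.15662643 0.21454313] tooly deg -3.9842642489704327 [ 0.77384534  0.87549722 -0.46079324] 0.09534829241642813 cam [0.63593987 0.22803617 0.38579608]
whetstone 0.96 [314.2, 174.0] zt 0.0314078475288454 [[0.601, 0.081, 0.015], [0.662, 0.238, 0.032]] all ((0.6308764219284058, 0.15891025960445404), (0.161578968167305, 0.057863347232341766), 86.22577667236328) top ((0.630911648273468, 0.15810245275497437), (0.13785000145435333, 0.04199457913637161), 86.31121826171875)
```

{"method": "carry_out", "body": {"increments": [[[0.011,0.01,-0.25,0],[0,0,-0.3,0],[0,0,-0.3,0],[0,0,-0.25,0],[0,0,-0.15,0],[0,0,-0.1,0],[0,0,-0.04,0],[0,0,0,0]]]}}

```text
time_s: 3.25
ee_pos: [0.6321, 0.1576, 0.0069]
orientation: [2.298, 2.141, 0.002]
ft_force: [-0.2, -0.5, 0.8]
grip_width: 0.095
gripper_force: 0.0
```

{"method": "carry_out", "body": {"increments": [[[0,0,0,0],[0,0,0,0],[0,0,0,0],[0,0,0,0]]], "jaw": 0, "force": 35}}

```text
time_s: 3.75
ee_pos: [0.6314, 0.1574, 0.0063]
orientation: [-2.299, -2.141, 0.0]
ft_force: [-2.2, -0.2, -0.3]
grip_width: 0.0607
gripper_force: 0.6
```

{"method": "carry_out", "body": {"increments": [[[0,0,0,0],[0,0,0,0],[0,0,0.1,0],[0,0,0.2,0],[0,0,0.3,0],[0,0,0.3,0],[0,0,0.2,0],[0,0,0,0]]]}}

```text
time_s: 4.75
ee_pos: [0.6335, 0.1578, 0.1752]
orientation: [2.296, 2.139, 0.01]
ft_force: [-0.3, -0.0, -3.9]
grip_width: 0.0576
gripper_force: 35.0
```

```bash
python3 w.py w2 whetstone
python3 - <<'E'
from h import *
# cradle in top view, by depth
for n in ['top','side']:
    f,T=grab(n);W=cloud(f,T)
    d=optics.outline_of('cradle',n)[0];P=W[d['region']];P=P[~np.isnan(P[:,0])]
    P=P[P[:,2]>0.008]
    r=cv2.minAreaRect(P[:,:2].astype(np.float32));print(n,r,np.round(np.percentile(P[:,2],[5,50,95]),4))
    B=P[P[:,2]>.031];print('box',np.median(B,0),len(B))
    d=optics.outline_of('whetstone',n)
    if d: P=W[d[0]['region']];print(np.nanmedian(P,0))
E
```

```text
4.8 [0.63199558 0.15749402 0.17223298] tooly deg -4.049149227753116 [ 0.46465456 -0.23935244 -4.07100564] 0.05763541411952944 cam [0.63862582 0.22956877 0.34664974]
whetstone 0.59 [316.0, 194.3] zt 0.20043702412445594 [[0.607, 0.115, 0.184], [0.666, 0.24, 0.201]] all ((0.6334163546562195, 0.12426316738128662), (0.259019672870636, 0.12493804842233658), 86.47944641113281) top ((0.6355109810829163, 0.17224664986133575), (0.1124005988240242, 0.042228326201438904), 86.35624694824219)
top ((0.5705053210258484, -0.26455259323120117), (0.23421195149421692, 0.1063627377152443), 69.74681091308594) [0.0112 0.0152 0.0341]
box [ 0.53589344 -0.35516195  0.036127  ] 345
[0.62487228 0.10313552 0.19105547]
side ((0.5743160247802734, -0.12828317284584045), (0.5186266899108887, 0.1256098598241806), 83.739990234375) [0.0115 0.0146 0.0356]
box [ 0.54000189 -0.35197277  0.03576789] 151
[0.63076109 0.19972815 0.18953866]
```

{"method": "carry_out", "body": {"increments": [[[-0.028,-0.196,0,-0.026],[-0.055,-0.393,0,-0.051],[-0.055,-0.393,0,-0.051],[-0.055,-0.393,0,-0.051],[-0.055,-0.393,0,-0.051],[-0.055,-0.393,0,-0.051],[-0.055,-0.393,0,-0.051],[-0.028,-0.196,0,-0.026]]]}}

```text
time_s: 6.15
ee_pos: [0.5726, -0.258, 0.1706]
orientation: [-2.579, -1.794, 0.001]
ft_force: [-0.6, 1.3, -2.9]
grip_width: 0.0578
gripper_force: 35.0
```

{"method": "carry_out", "body": {"increments": [[[0,0,-0.3,0],[0,0,-0.1,0],[0,0,0,0],[0,0,0,0]]]}}

```text
time_s: 6.65
ee_pos: [0.5746, -0.255, 0.1127]
orientation: [2.573, 1.798, 0.002]
ft_force: [-0.2, -0.8, -2.6]
grip_width: 0.0577
gripper_force: 35.0
```

```bash
python3 w.py w3 whetstone cradle
python3 - <<'E'
from h import *
f,T=grab('wrist');W=cloud(f,T);P=W[~np.isnan(W[...,0])]
st=bot.state();M=R.from_rotvec(st['orientation']).as_matrix();t=(P-st['ee_pos'])@M
s=(abs(t[:,1])<.018)&(abs(t[:,0])<.09)&(t[:,2]>-.035)&(t[:,2]<-.012)
Q=P[s];A=np.c_[Q[:,:2],np.ones(len(Q))];c=np.linalg.lstsq(A,Q[:,2],rcond=None)[0]
print('stone tilt deg',np.degrees(np.arctan(c[:2])),'x rng',np.percentile(t[s],[1,99],axis=0).round(4).tolist(), 'toolx',M[:,0])
E
```

```text
6.7 [ 0.57485002 -0.25515891  0.11315207] tooly deg -20.110457318441874 [-0.36404083 -0.43377345 -2.45606419] 0.05773858949451469 cam [ 0.60022645 -0.18701239  0.28396941]
whetstone 0.71 [313.0, 191.3] zt 0.1378129212615679 [[0.541, -0.298, 0.122], [0.624, -0.173, 0.139]] all ((0.5756464004516602, -0.23691290616989136), (0.13857312500476837, 0.0872441828250885), 62.411842346191406) top ((0.5805147886276245, -0.24110503494739532), (0.11207140982151031, 0.04221373796463013), 70.24749755859375)
whetstone 0.28 [314.6, 94.8] zt 0.02859419580639507 [[0.488, -0.358, 0.001], [0.657, -0.141, 0.121]] all ((0.5742274522781372, -0.2613474130630493), (0.2377716302871704, 0.11404997110366821), 70.68082427978516) top ((0.5746135711669922, -0.2557794451713562), (0.19667015969753265, 0.10323406010866165), 69.53192901611328)
cradle 0.95 [311.9, 94.9] zt 0.02859182965575701 [[0.488, -0.352, 0.002], [0.656, -0.14, 0.121]] all ((0.5729672312736511, -0.2627480626106262), (0.2360718548297882, 0.11364690959453583), 69.64889526367188) top ((0.5746135711669922, -0.2557794451713562), (0.19667015969753265, 0.10323406010866165), 69.53192901611328)
stone tilt deg [0.20507616 0.05424099] x rng [[-0.0387, -0.0177, -0.0265], [0.0755, 0.0176, -0.0123]] toolx [ 3.44068514e-01  9.38944457e-01 -4.05256757e-04]
```

View pics/w3.png

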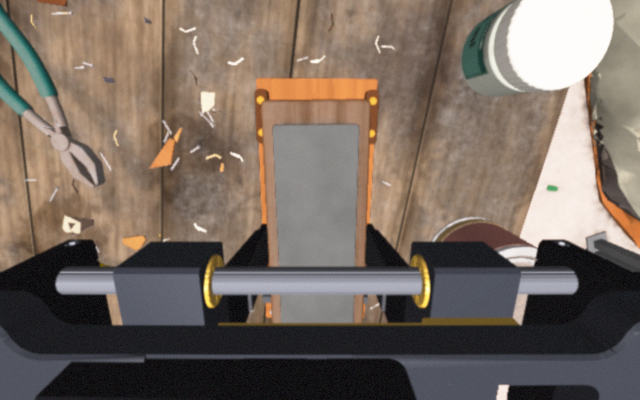

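The wrist picture shows the stone (columns 273–360) centred and parallel over the cradle (258–378), whose open end is at row 80. I'll check the lengthwise position.

Run:
```python
from h import *
u=np.array([.346,.938]);v=np.array([.938,-.346])
f,T=grab('wrist');W=cloud(f,T)
for c in (285,320,350):
    print(c,[(r,f['pixels'][r,c].tolist(),round(float(W[r,c,:2]@u),4),round(float(W[r,c,2]),4)) for r in range(72,132,4)])
f,T=grab('top');W=cloud(f,T);P=W[~np.isnan(W[...,0])]
m=(abs(P[:,:2]@v-.6275)<.045)&(P[:,2]>.028)&(P[:,2]<.06)
s=P[m][:,:2]@u; print(np.histogram(s,bins=np.arange(-.2,.1,.004)))
```

```text
285 [(72, [123, 101, 83], 0.0739, 0.0), (76, [133, 106, 86], 0.0704, 0.0009), (80, [225, 139, 73], 0.0653, 0.0149), (84, [228, 145, 83], 0.0621, 0.0154), (88, [226, 141, 75], 0.0589, 0.0149), (92, [224, 137, 73], 0.0556, 0.0156), (96, [227, 144, 79], 0.0525, 0.0148), (100, [145, 99, 65], 0.0424, 0.1215), (104, [166, 132, 111], 0.0402, 0.1245), (108, [164, 130, 107], 0.0383, 0.1246), (112, [164, 126, 103], 0.0363, 0.1245), (116, [162, 126, 102], 0.0343, 0.124), (120, [156, 122, 98], 0.0323, 0.123), (124, [119, 105, 98], 0.0303, 0.124), (128, [142, 140, 139], 0.0286, 0.1387)]
320 [(72, [169, 143, 117], 0.0738, 0.001), (76, [167, 137, 112], 0.0706, 0.0004), (80, [234, 149, 81], 0.0656, 0.0132), (84, [235, 151, 82], 0.0621, 0.0162), (88, [234, 152, 81], 0.059, 0.0148), (92, [237, 152, 85], 0.0556, 0.0163), (96, [238, 155, 84], 0.0526, 0.0142), (100, [147, 101, 70], 0.0423, 0.1231), (104, [173, 132, 109], 0.0403, 0.1234), (108, [171, 132, 106], 0.0384, 0.1234), (112, [175, 135, 110], 0.0363, 0.1246), (116, [175, 134, 110], 0.0343, 0.1238), (120, [165, 133, 113], 0.0323, 0.1233), (124, [11
[... 1643 characters left out ...]
0e-02, -4.40000000e-02,
       -4.00000000e-02, -3.60000000e-02, -3.20000000e-02, -2.80000000e-02,
       -2.40000000e-02, -2.00000000e-02, -1.60000000e-02, -1.20000000e-02,
       -8.00000000e-03, -4.00000000e-03,  1.66533454e-16,  4.00000000e-03,
        8.00000000e-03,  1.20000000e-02,  1.60000000e-02,  2.00000000e-02,
        2.40000000e-02,  2.80000000e-02,  3.20000000e-02,  3.60000000e-02,
        4.00000000e-02,  4.40000000e-02,  4.80000000e-02,  5.20000000e-02,
        5.60000000e-02,  6.00000000e-02,  6.40000000e-02,  6.80000000e-02,
        7.20000000e-02,  7.60000000e-02,  8.00000000e-02,  8.40000000e-02,
        8.80000000e-02,  9.20000000e-02,  9.60000000e-02,  1.00000000e-01]))
```

{"method": "carry_out", "body": {"increments": [[[-0.002,-0.006,-0.15,0],[0,0,-0.17,0],[0,0,-0.12,0],[0,0,-0.08,0],[0,0,-0.05,0],[0,0,-0.025,0],[0,0,-0.005,0],[0,0,0,0]]]}}

```text
time_s: 7.95
ee_pos: [0.5736, -0.2561, 0.0218]
orientation: [2.575, 1.798, 0.001]
ft_force: [-0.8, -0.1, -2.5]
grip_width: 0.0576
gripper_force: 35.0
```

```bash
python3 w.py w4
python3 - <<'E'
from h import *
f,T=grab('side');cv2.imwrite('pics/s4.png',cv2.resize(f['pixels'][90:220,220:420,::-1],None,fx=4,fy=4,interpolation=cv2.INTER_CUBIC))
E
```

```text
8.0 [ 0.57360975 -0.25610282  0.02173013] tooly deg -20.160845637614415 [-0.09290087  0.10929116 -2.92527604] 0.05735741176165651 cam [ 0.59951487 -0.18828937  0.19306238]
```

View pics/s4.png

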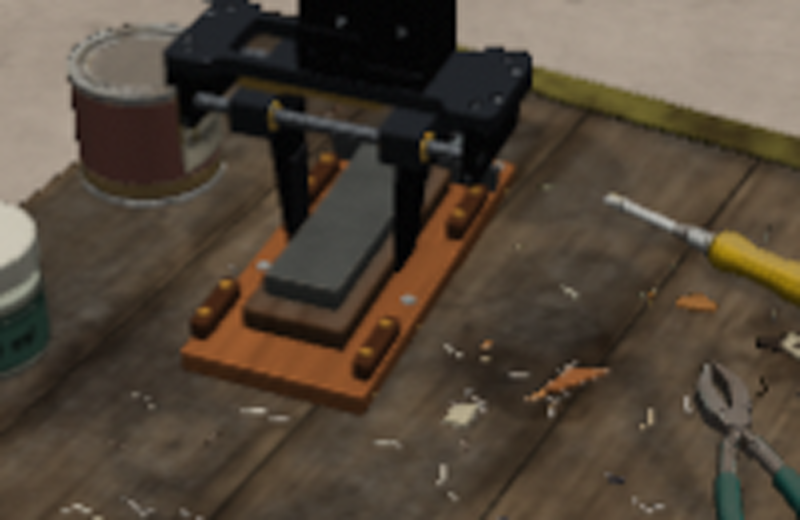

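The crop shows the stone between the four guides, level and just above the floor, with its near end at about (300,330). I'll lower it the last bit.

{"method": "carry_out", "body": {"increments": [[[0,0,-0.006,0],[0,0,-0.005,0],[0,0,0,0]]]}}

```text
time_s: 8.43
ee_pos: [0.5735, -0.2561, 0.0203]
orientation: [2.576, 1.798, 0.0]
ft_force: [-2.4, 0.6, 2.6]
grip_width: 0.058
gripper_force: 35.0
```

{"method": "carry_out", "body": {"increments": [[[0,0,0,0],[0,0,0,0],[0,0,0,0],[0,0,0,0],[0,0,0,0]]], "jaw": 1}}

```text
time_s: 9.05
ee_pos: [0.5733, -0.256, 0.0195]
orientation: [2.576, 1.798, -0.0]
ft_force: [0.4, -0.2, 0.9]
grip_width: 0.0944
gripper_force: 0.0
```

{"method": "carry_out", "body": {"increments": [[[0,0,0.1,0],[0,0,0.2,0],[0,0,0.3,0],[0,0,0.3,0],[0.15,0.35,0.3,0],[0.15,0.35,0.1,0],[0,0,0,0],[0,0,0,0]]]}}

```text
time_s: 10.05
ee_pos: [0.6149, -0.1584, 0.2086]
orientation: [2.575, 1.799, -0.0]
ft_force: [-0.3, -0.3, -0.5]
grip_width: 0.0952
gripper_force: 0.0
```

```bash
python3 w.py w5 whetstone cradle switch_lever
python3 - <<'E'
from h import *
f,T=grab('top');W=cloud(f,T);d=optics.outline_of('whetstone','top')[0];P=W[d['region']];P=P[~np.isnan(P[:,0])]
print(d['confidence'],cv2.minAreaRect(P[:,:2].astype(np.float32)));P=P[P[:,2]>.037]
print(cv2.minAreaRect(P[:,:2].astype(np.float32)),np.median(P,0))
A=np.c_[P[:,:2],np.ones(len(P))];print('tilt',np.degrees(np.linalg.lstsq(A,P[:,2],rcond=None)[0][:2]))
cv2.imwrite('pics/t5.png',cv2.resize(f['pixels'][130:240,340:490,::-1],None,fx=5,fy=5,interpolation=cv2.INTER_CUBIC))
E
```

```text
10.1 [ 0.61453542 -0.15886283  0.20792408] tooly deg -20.18151758576197 [-0.29931973  0.1409088  -0.28211067] 0.09496179220898279 cam [ 0.64085519 -0.09046619  0.37984009]
whetstone 0.9 [312.0, 241.5] zt 0.045450286488013976 [[0.53, -0.326, 0.022], [0.624, -0.172, 0.046]] all ((0.5754780769348145, -0.2533818483352661), (0.163100928068161, 0.05795689672231674), 70.29000091552734) top ((0.5750678777694702, -0.25456327199935913), (0.14100642502307892, 0.041922975331544876), 70.57318115234375)
cradle 0.91 [338.2, 222.2] zt 0.027637731242495633 [[0.5, -0.355, 0.005], [0.655, -0.141, 0.03]] all ((0.576151967048645, -0.24987420439720154), (0.20937129855155945, 0.1086689829826355), 67.92415618896484) top ((0.5758044123649597, -0.25250351428985596), (0.19211120903491974, 0.10300244390964508), 69.43537139892578)
0.81 ((0.5025236010551453, -0.2516413927078247), (0.07664889842271805, 0.23283137381076813), 46.65293502807617)
((0.5034134984016418, -0.23906201124191284), (0.06196875870227814, 0.2185860127210617), 44.172645568847656) [ 0.55801862 -0.29314986  0.04407954]
tilt [-110.74420173   72.15509655]
```

View pics/w5.png

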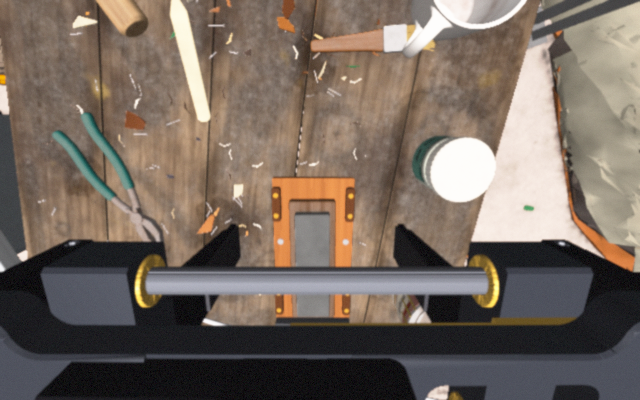

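View pics/t5.png

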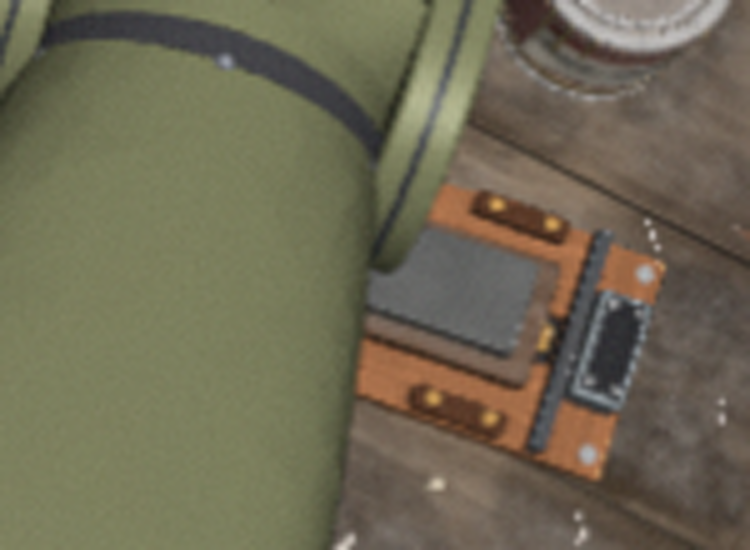

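The stone lies flat between the guides with its top at 45 mm. Its end is about 10 mm from the stop, with the brass roller (548,338) held down at its edge. The gripper is clear, so I'm handing in.

```bash
python3 -c "
from bench import bot
print(bot.hand_in())"
```

```text
the job is handed in; nothing more can be done
None
```

The whetstone is in the cradle, stone side up and flat between the guides, its end about 10 mm from the stop; I let go and handed the job in at about 10 s. The final pictures show the lever held down, but I never read its angle and no verdict came back.

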